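# Open the child-safe toy-wash bottle

## Task

Time to wash the toys: throw the yellow-knobbed lever of the bottle dock into the green-marked notch so that the hold-down bar swings clear of the bottle, then press the orange child-safe cap down, twist it a quarter turn anticlockwise while it is pressed, and lift it off. Finish still holding the cap in the gripper, level and still, about 8 cm clear above the bottle's mouth and straight over it; leave the lever in its green notch and the toys and bowl where they are.

Things in the scene. Friction and masses are not known exactly. Their poses are not given: they have to be found in the camera images.
- lever (a joint): Angle (rad) of the steel lever, turning flat about an upright post; it grows anticlockwise seen from above. 0: black-marked notch, hold-down bar (the lever's other arm) 4.5 mm above the cap. 1.40: green-marked notch, bar clear. A sprung pin draws the lever into a notch when within 0.07 of it, and keeps it there (about 6 N at the knob to leave it); between, slight friction. Stops at -0.1 and 1.5.
- lever_pivot (a point): Point on the lever's upright axis, 154 mm above the table, 110 mm from the bottle's axis. The hold-down bar is 14 mm wide, reaches 135 mm from here, its top 159 mm above the table. The dock (wooden base 150 x 300 x 12 mm carrying bottle, post, notch plate) is fixed, but placed and turned otherwise each time.
- lever_knob (a point): Centre of the lever's yellow upright round knob, 20 mm in diameter, 41 mm tall, its foot on the arm 20.5 mm below this point; 65 mm from the lever's axis, opposite the bar. The arm, 16 mm wide, runs on to 118 mm from the axis and carries there, at 108 mm, the low brass detent pin (12 mm head, up to 12 mm above mid-arm). The notch plate lies just below the arm.
- mouth (a point): Centre of the bottle mouth (top face of the neck), 119 mm above the table; z up, y towards the lever's post. The white bottle is 72 mm in diameter, its shoulder 48 mm below the top of the closed cap, and is fixed in the dock.
- cap_mid (a point): Centre, half-way up, of the orange round cap, 52 mm wide, 35 mm tall, 45 g; z up, x along the white stripe on top. Closed: 10 mm above mouth, x along the mouth's x, pushed up by a spring (3.5 N; 9 N fully down). It turns only when pressed down more than 3.5 mm (stop at 7.5), anticlockwise seen from above, and lifts off freely when turned 50 to 130 degrees, best 90.
- domino_mid (a point): Centre of the red wooden domino block, 75 x 37 x 14 mm, lying flat; a bystander.
- arch_mid (a point): Point midway under the crown of the blue plastic arch (110 x 30 x 95 mm, 47 mm above the table); a bystander.
- bowl_in (a point): Centre of the inner floor of the white enamel bowl, 110 mm across, 42 mm tall; a bystander.
- lorry_mid (a point): Middle of the white toy lorry, 150 mm long, 64 mm wide, 78 mm tall, 40 mm above the table; a bystander.
- prism_mid (a point): Centre of the green square prism, 40 x 40 x 80 mm, standing; a bystander.
Not all that is in view belongs to the job. What is meant by the part that bears cap_mid is not blue, and is the larger of those in its own colour.

How it is judged:
By the outcome, as a careful person would: the job done as asked, in the order asked, and still so for the second after the job is handed in, while the arm keeps its last pose, push and grip.
It also fails if it takes over 51 s, if anything falls off the work surface, if the arm or the gripper's body presses on something with over 40 N, if the wrist force passes 120 N, or if a joint passes its speed limit or range.

## Robot

A 7-joint arm with a two-finger parallel gripper is mounted at the origin on the work surface. World frame = base frame: x ahead of the robot, y to its left, z up, the work surface at z = 0. Lengths are in m, angles in rad, forces in N, time in s.
With the tool pointing down it reaches from about 0.4 to 0.925 m from the base axis. Payload 5.6 kg.
Tool frame: the origin (TCP) lies at the very end of the fingers, on their centre line; the grasp point (between the pads) lies 19 mm behind it; z points along the fingers, y is the direction in which the jaws open and shut (so a half turn about z gives the same grasp; the last joint's range is limited). The gripper opens to 85 mm and grips with 20 to 120 N. Pads are 22 mm wide; open, the fingers measure 114 mm over their backs; the gripper's body (76 mm by 85 mm) begins 54 mm behind the grasp point. The pads swing forward as they close: fully open they stand 13 mm farther back than shut.
Start: joints at [-1.161, 0.468, -0.012, 1.603, 0.006, 1.071, -0.056], TCP at [0.284, 0.584, 0.201] pointing down, gripper open.
Joint ranges: [-2.53, 2.53], [-0.31, 2.02], [-1.57, 1.55], [0.28, 2.44], [-1.29, 4.43], [0.15, 1.84], [-2.92, 2.92]. Speed limits (rad/s): [2.57, 2.57, 3.14, 3.14, 3.14, 3.14, 3.14].

## Interface

Orientations are given as [roll, pitch, yaw] about the fixed x, y, z axes, in that order (R = Rz(yaw) Ry(pitch) Rx(roll)).
In Python, from bench import manip, camera, camera_info gives the robot as it stands. The module is installed in compiled form; this text tells all that it offers.
- The arm moves only by the shell command python3 -m crank 'ROWS' [OPENING] [FORCE]. ROWS is JSON, a list that holds one entry, the list of rows, each a list of 4 numbers: the shift along the tool's x, y, z in mm, then the turn about the tool's z in rad. A call has 1 to 5 rows; each row shifts and turns the commanded pose from where the row before left it, along the tool's axes as they then stand; what a row does not reach is not made up. A row lasts 1/12 s, in which the tool goes at most 41.7 mm and 7.16 degrees, less where a joint would pass 70% of its speed; a pose out of reach is approached as far as the arm can. A call is refused whole if a number of a shift passes 41.7 or a number of a turn 0.125, either way. A call with a gripper value outside its range is refused whole. OPENING is the closure, from 0 (fully open) to 1 (shut), set as the call begins (- or left out, the last holds). The fingers move at their own pace and stop on an object; FORCE is the grip in N (left out, the last holds). Time passes only in rows, so rows that do not move let the fingers close. It gives the time, the measured TCP pose, the force and the opening at its end, in the units of the state.
- manip.observe(): the state, without advancing time (a new reading comes with each control period).
- camera(name): name is "scene" or "top" or "wrist"; returns the picture (420x560x3 uint8, blue, green, red); there is no depth.
- camera_info(name): a dict with "mtx" (3x3 intrinsics, pixels), "dist" ([k1, k2, p1, p2, k3] as OpenCV has them; the pictures are not rectified), "rvec" (rotation vector, rad) and "tvec" (3), from world to camera coordinates, as OpenCV has them. Camera axes: x right, y down, z forward; pixel columns grow to the right and rows downward; lengths in m; the calibration is good to about 2 mm. A picture is of the moment at which its call begins: read the wrist's pose just before it. camera_info takes no time and is no camera call; for the wrist camera it gives the pose at the moment of the call.
- manip.finish_job(): hands the job in, once; it reports no verdict.
The state is a dict: "clock": time; "q": joint angles; "dq": joint speeds; "joint_efforts": joint torques, N m; "position": TCP position; "tcp_rot": TCP orientation; "wrist_force": force on the tool from outside, world axes, zero at the start; "wrist_torque": the same for the moment, N m; "gripper_width": finger opening in m.
Only numpy, scipy, OpenCV 4.12 (cv2) and the standard library are available. Lean on these libraries where they do the work, as an engineer would, in place of code of your own. Each camera call takes 0.05 s, during which the arm holds its last target.

## Working session

There is one attempt and no reset: what is moved stays moved. The work goes in short steps, Python scripts to look and compute and a shell command to move; the robot and the scene stay as the last step left them, time stands still between calls to the robot, and variables do not carry over. Pictures are saved under pics/ and viewed, and the job is handed in when it is done.

```bash
mkdir -p pics; python3 - <<'E'
from bench import manip,camera,camera_info
import cv2
s=manip.observe();print({k:s[k] for k in('clock','position','tcp_rot','wrist_force','gripper_width')})
for n in("scene","top"):
    cv2.imwrite(f"pics/{n}0.png",camera(n)); print(n,camera_info(n))
E
```

```text
{'clock': 0.0, 'position': array([0.28416669, 0.58389852, 0.20010822]), 'tcp_rot': array([-3.13979953e+00,  1.27225041e-04,  2.68871240e+00]), 'wrist_force': array([ 0.18915008, -0.30423172,  0.86750983]), 'gripper_width': 0.08527574400324503}
scene {'mtx': array([[535.14235481,   0.        , 281.82200874],
       [  0.        , 535.14235481, 213.50855986],
       [  0.        ,   0.        ,   1.        ]]), 'dist': array([-0.05876661,  0.        ,  0.        ,  0.        ,  0.        ]), 'rvec': array([ 1.95045071,  1.03339058, -0.55144328]), 'tvec': array([-0.35031107, -0.14671351,  1.6599284 ])}
top {'mtx': array([[465.5033055 ,   0.        , 284.24239823],
       [  0.        , 465.5033055 , 216.92527687],
       [  0.        ,   0.        ,   1.        ]]), 'dist': array([-0.12957544,  0.        ,  0.        ,  0.        ,  0.        ]), 'rvec': array([ 2.12052992, -2.16169591,  0.16610283]), 'tvec': array([0.02065938, 0.56539809, 1.40047236])}
```

View pics/scene0.png

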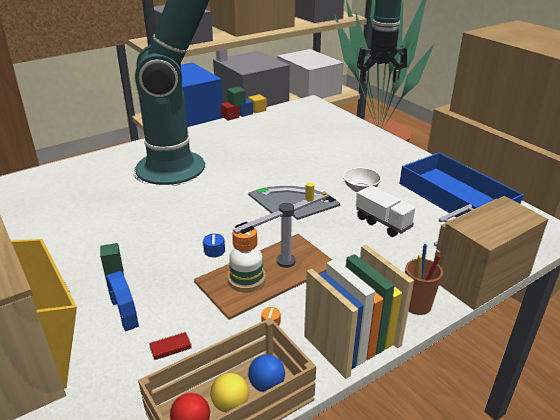

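View pics/top0.png

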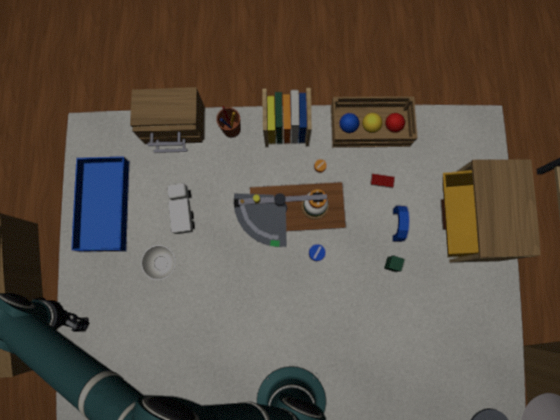

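```bash
cat > h.py <<'E'
import numpy as np,cv2
from bench import manip,camera,camera_info
def info(n):
    c=camera_info(n);R=cv2.Rodrigues(np.array(c['rvec']))[0];return c,R,-R.T@c['tvec']
def ray(n,px,c=None):
    c,R,o=c or info(n)
    u=cv2.undistortPoints(np.array([[px]],float),c['mtx'],c['dist'])[0,0]
    return o,R.T@np.array([u[0],u[1],1])
def onz(n,px,z,c=None):
    o,d=ray(n,px,c);return o+d*(z-o[2])/d[2]
def tri(r1,r2):
    A=[];b=[]
    for o,d in(r1,r2):
        d=d/np.linalg.norm(d);P=np.eye(3)-np.outer(d,d);A.append(P);b.append(P@o)
    return np.linalg.lstsq(np.vstack(A),np.hstack(b),rcond=None)[0]
def proj(n,p,c=None):
    c=(c or info(n))[0];return cv2.projectPoints(np.array([p],float),c['rvec'],c['tvec'],c['mtx'],c['dist'])[0][0,0]
def blobs(im,lo,hi,amin=15):
    m=cv2.inRange(cv2.cvtColor(im,cv2.COLOR_BGR2HSV),np.array(lo),np.array(hi))
    n,l,st,ce=cv2.connectedComponentsWithStats(m)
    return m,[(st[i].tolist(),ce[i].round(1).tolist()) for i in range(1,n) if st[i][4]>=amin]
E
python3 - <<'E'
from h import *
t=cv2.imread('pics/top0.png');s=cv2.imread('pics/scene0.png')
cv2.imwrite('pics/topz.png',cv2.resize(t[150:270,220:350],None,fx=6,fy=5,interpolation=cv2.INTER_CUBIC)[:600])
cv2.imwrite('pics/scez.png',cv2.resize(s[170:320,190:350],None,fx=4,fy=4,interpolation=cv2.INTER_CUBIC))
for nm,im in(('top',t),('scene',s)):
  for c,lo,hi in(('or',(5,120,100),(18,255,255)),('ye',(22,120,100),(32,255,255)),('gr',(45,120,80),(75,255,255))):
    print(nm,c,blobs(im,lo,hi)[1])
E
```

```text
top or [([283, 94, 8, 35, 263], [286.4, 111.4]), ([314, 160, 12, 11, 86], [319.9, 165.2]), ([310, 189, 15, 6, 42], [316.7, 190.8]), ([309, 199, 18, 8, 60], [317.3, 203.0])]
top ye [([267, 96, 8, 34, 254], [270.3, 112.9]), ([363, 113, 18, 16, 234], [371.7, 120.6]), ([253, 194, 7, 7, 36], [255.9, 197.1])]
top gr [([270, 240, 9, 6, 40], [274.5, 242.8])]
scene or [([206, 2, 4, 8, 16], [208.0, 6.6]), ([141, 15, 4, 10, 17], [142.8, 19.6]), ([111, 43, 12, 3, 17], [116.4, 43.8]), ([72, 49, 11, 4, 16], [76.3, 50.4]), ([51, 52, 15, 4, 18], [57.7, 53.6]), ([13, 58, 9, 5, 19], [17.8, 60.8]), ([364, 96, 20, 32, 289], [373.0, 111.6]), ([336, 100, 22, 16, 177], [349.6, 106.4]), ([383, 104, 4, 14, 20], [384.4, 109.8]), ([382, 107, 50, 44, 1155], [407.8, 127.8]), ([233, 227, 24, 25, 416], [245.1, 240.4]), ([195, 234, 137, 83, 3779], [264.3, 276.6]), ([406, 259, 37, 23, 233], [420.3, 271.2]), ([499, 289, 61, 131, 4108], [540.1, 372.3]), ([366, 291, 17, 69, 564], [374.5, 325.3]), ([310, 297, 211, 123, 11329], [438.7, 376.0]), ([262, 307, 19, 19, 208], [271.3, 314.6]), ([185, 392, 16, 4, 16], [192.5, 392.8])]
scene ye [([250, 95, 14, 5, 39], [256.8, 97.5]), ([306, 182, 8, 19, 143], [309.6, 191.3]), ([30, 239, 47, 71, 204], [57.7, 278.3]), ([230, 268, 33, 12, 75], [247.2, 276.0]), ([385, 287, 17, 62, 488], [393.4, 317.2]), ([211, 373, 38, 38, 1098], [229.0, 391.0])]
scene gr [([257, 188, 11, 5, 34], [261.7, 189.8])]
```

```bash
ls pics
```

```text
scene0.png
scez.png
top0.png
topz.png
```

View pics/topz.png

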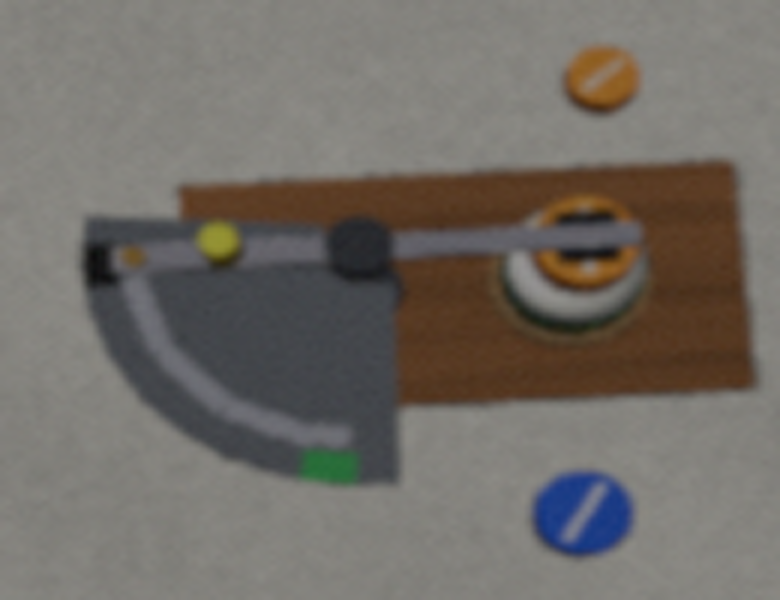

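View pics/scez.png

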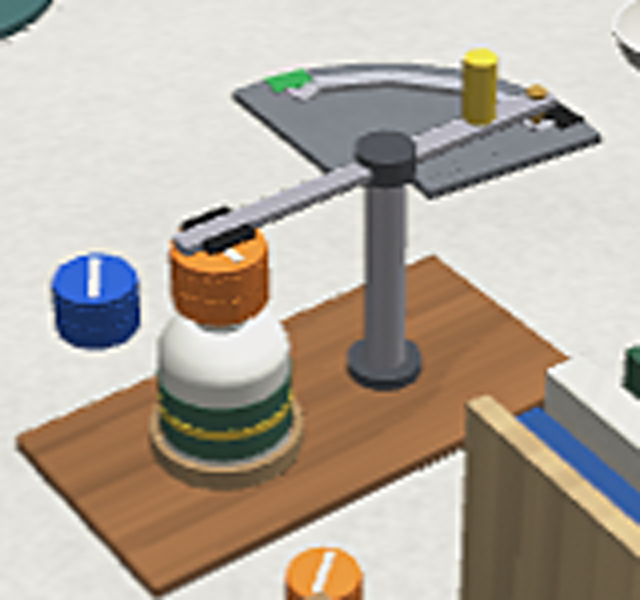

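```bash
python3 - <<'E'
from h import *
T=lambda p,z:onz('top',p,z).round(4)
piv=T((280,199.4),.165);kn=T((256,197.6),.2);cap=T((317.5,197.5),.1465);gr=T((274.7,242.9),.15)
print('cam',info('top')[2],piv,kn,cap,gr)
for n,a,b,c in(('knobmid',(255.9,197.6),(309.6,191.3),0),):
    print(tri(ray('top',a),ray('scene',b)))
print('pk',np.linalg.norm((piv-kn)[:2]),'pc',np.linalg.norm((piv-cap)[:2]),'pg',np.linalg.norm((piv-gr)[:2]))
a=lambda v:np.degrees(np.arctan2(v[1],v[0]))
print(a(kn-piv),a(cap-piv),a(gr-piv))
print('scene', onz('scene',(190+388/4,170+145/4),.165),onz('scene',(309.6,191.3),.18),onz('scene',(245.1,240.4),.130),onz('scene',(261.7,189.8),.15))
for p in((319.9,165.2),(316.7,252.5)):print(T(p,.03))
E
```

```text
cam [0.34350204 0.01245514 1.47080789] [0.5977 0.0212 0.165 ] [0.5973 0.0876 0.2   ] [ 0.6048 -0.0876  0.1465] [0.4748 0.0386 0.15  ]
[0.60107267 0.08867739 0.1797407 ]
pk 0.06640120480834666 pc 0.10903141749055636 pg 0.12412562185141311
90.3451511231641 -86.26632307089456 171.94170501107868
scene [0.60463785 0.0246315  0.165     ] [0.60124949 0.08791278 0.18      ] [ 0.61974235 -0.09205339  0.13      ] [0.49381413 0.02966305 0.15      ]
[ 0.7329 -0.1073  0.03  ]
[ 0.4543 -0.0887  0.03  ]
```

```bash
cat > plan.py <<'E'
import sys
from h import *
from scipy.spatial.transform import Rotation as Ro
# plan.py x y z yaw n [arc px py] : from measured pose, straight line
def rows(tgt,yaw1,n,start=None,yaw0=None):
    s=manip.observe();p=np.array(s['position']) if start is None else np.array(start)
    y0=s['tcp_rot'][2] if yaw0 is None else yaw0
    dy=(yaw1-y0+np.pi)%(2*np.pi)-np.pi
    d=(np.array(tgt)-p)/n;y=y0
    for i in range(n):
        R=Ro.from_euler('xyz',[np.pi,0,y]).as_matrix()
        print((np.round(R.T@d*1e3,1)).tolist()+[round(-dy/n,4)], end=',\n' if i%5==4 else ',');y+=dy/n
    print()
if __name__=='__main__':
    a=[float(v) for v in sys.argv[1:]];rows(a[:3],a[3],int(a[4]))
E
python3 plan.py .58 .05 .33 1.62 16
```

```text
[-31.2, -21.9, -8.1, np.float64(0.0668)],[-32.6, -19.8, -8.1, np.float64(0.0668)],[-33.9, -17.6, -8.1, np.float64(0.0668)],[-35.0, -15.3, -8.1, np.float64(0.0668)],[-35.9, -12.9, -8.1, np.float64(0.0668)],
[-36.7, -10.5, -8.1, np.float64(0.0668)],[-37.3, -8.0, -8.1, np.float64(0.0668)],[-37.8, -5.5, -8.1, np.float64(0.0668)],[-38.0, -3.0, -8.1, np.float64(0.0668)],[-38.2, -0.4, -8.1, np.float64(0.0668)],
[-38.1, 2.1, -8.1, np.float64(0.0668)],[-37.9, 4.7, -8.1, np.float64(0.0668)],[-37.5, 7.2, -8.1, np.float64(0.0668)],[-36.9, 9.7, -8.1, np.float64(0.0668)],[-36.2, 12.1, -8.1, np.float64(0.0668)],
[-35.3, 14.5, -8.1, np.float64(0.0668)],
```

```bash
python3 -m crank '[[[-31,-22,-8,0.067],[-33,-20,-8,0.067],[-34,-18,-8,0.067],[-35,-15,-8,0.067],[-36,-13,-8,0.067]]]' 0
python3 -m crank '[[[-37,-10,-8,0.067],[-37,-8,-8,0.067],[-38,-5,-8,0.067],[-38,-3,-8,0.067],[-38,0,-8,0.067]]]'
python3 -m crank '[[[-38,2,-8,0.067],[-38,5,-8,0.067],[-37,7,-8,0.067],[-37,10,-8,0.067],[-36,12,-8,0.067]]]'
python3 plan.py .57 .05 .33 1.62 3
```

```text
clock: 0.52
position: [0.3772, 0.4149, 0.241]
tcp_rot: [-3.141, 0.0, 2.351]
wrist_force: [0.7, 0.6, 1.5]
gripper_width: 0.0854
clock: 0.93
position: [0.4705, 0.2487, 0.2813]
tcp_rot: [-3.141, -0.0, 2.015]
wrist_force: [0.8, 0.9, 0.5]
gripper_width: 0.0852
clock: 1.35
position: [0.5626, 0.0823, 0.3214]
tcp_rot: [-3.141, -0.0, 1.681]
wrist_force: [1.0, 1.0, -0.3]
gripper_width: 0.0852
[-11.0, 1.3, -2.9, np.float64(0.0202)],[-11.0, 1.5, -2.9, np.float64(0.0202)],[-10.9, 1.7, -2.9, np.float64(0.0202)],
```

```bash
python3 - <<'E'
from h import *
s=manip.observe();c=info('wrist');im=camera('wrist')
import pickle;pickle.dump(c,open('w1.pkl','wb'));cv2.imwrite('pics/w1.png',im);print(s['position'],s['tcp_rot'],c[2],c[1])
for p in((.598,.022,.165),(.598,.087,.2),(.605,-.088,.1465)):print(proj('wrist',p,c))
E
```

```text
[0.56258435 0.08232535 0.32137694] [-3.14138386e+00 -2.10499973e-04  1.68050111e+00] [0.55450449 0.15974019 0.49343068] [[ 9.93898767e-01  1.10296144e-01 -2.73271028e-05]
 [ 1.05045985e-01 -9.46513040e-01  3.05087538e-01]
 [ 3.36241135e-02 -3.03228999e-01 -9.52324311e-01]]
[304.67364012 241.29465093]
[316.08574777 195.36329915]
[297.7736851  311.73563986]
```

View pics/w1.png

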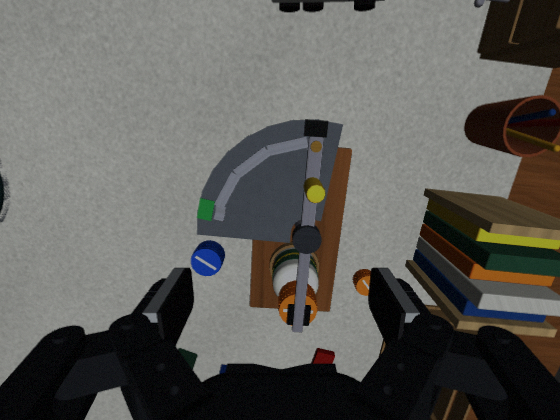

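```bash
python3 - <<'E'
from h import *
im=cv2.imread('pics/w1.png')
cv2.imwrite('pics/w1z.png',cv2.resize(im[110:345,190:380],None,fx=2.5,fy=2.5,interpolation=cv2.INTER_CUBIC))
cv2.imwrite('pics/w1k.png',cv2.resize(im[165:265,270:350],None,fx=6,fy=6,interpolation=cv2.INTER_CUBIC))
E
```

```text
(no output)
```

View pics/w1k.png

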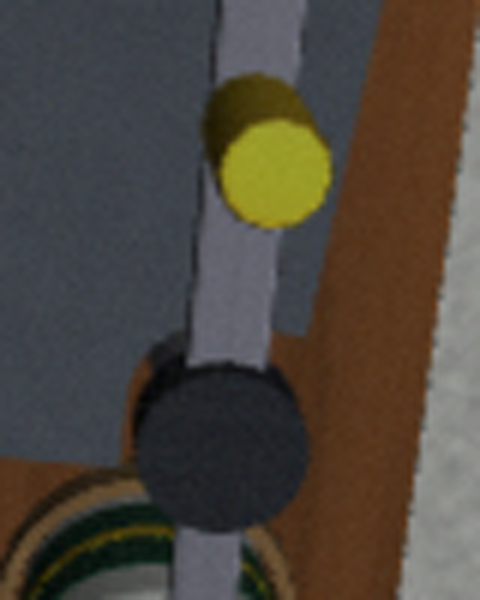

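View pics/w1z.png

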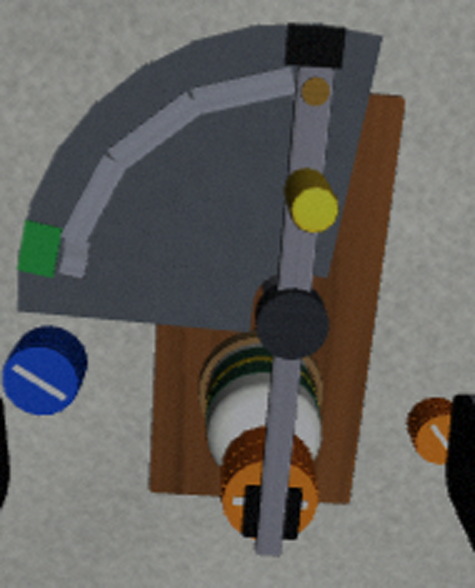

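```bash
python3 - <<'E'
from h import *;import pickle
c=pickle.load(open('w1.pkl','rb'))
f=lambda p,z:onz('wrist',p,z,c).round(4)
k=f((315.8,193.8),.2);p=f((307,239.5),.17);b=f((316,146),.166);cap=f((298,310),.1465);g=f((206,210),.15)
print(k,p,b,cap,g)
n=np.linalg.norm
print(n((k-p)[:2]),n((b-p)[:2]),n((cap-p)[:2]),n((b-k)[:2]))
a=lambda v:np.degrees(np.arctan2(v[1],v[0]))
print(a(k-p),a(b-k),a(p-cap),a(b-cap),a(k-cap),a(g-p))
E
```

```text
[0.5975 0.0886 0.2   ] [0.5997 0.0266 0.17  ] [0.5951 0.1318 0.166 ] [ 0.605  -0.0853  0.1465] [0.4787 0.0426 0.15  ]
0.0620390199793646 0.10530052231589358 0.11202544353851049 0.04326661530556788
92.03222340581237 93.17983011986432 92.71171458300095 92.61094210374993 92.46953543146843 172.46739859905264
```

```bash
python3 plan.py .5975 .0882 .24 1.616 4
```

```text
[3.0, 8.1, 20.8, np.float64(0.0127)],[3.1, 8.0, 20.8, np.float64(0.0127)],[3.2, 8.0, 20.8, np.float64(0.0127)],[3.3, 8.0, 20.8, np.float64(0.0127)],
```

```bash
python3 -m crank '[[[3,8,21,0.013],[3,8,21,0.013],[3,8,21,0.013],[3,8,20,0.013],[0,0,0,0]]]' 0 20
python3 plan.py .5975 .0882 .167 1.616 4
```

```text
clock: 1.82
position: [0.591, 0.0997, 0.2334]
tcp_rot: [-3.134, 0.002, 1.633]
wrist_force: [-0.9, 0.9, -1.6]
gripper_width: 0.0854
[-3.0, 1.5, 16.6, np.float64(0.0042)],[-3.0, 1.5, 16.6, np.float64(0.0042)],[-3.0, 1.5, 16.6, np.float64(0.0042)],[-3.0, 1.5, 16.6, np.float64(0.0042)],
```

```bash
python3 -m crank '[[[0,0,0,0],[0,0,0,0]]]'
python3 plan.py .5975 .0882 .167 1.616 4
```

```text
clock: 1.98
position: [0.5931, 0.0989, 0.239]
tcp_rot: [3.141, 0.0, 1.632]
wrist_force: [-0.1, 0.0, 1.5]
gripper_width: 0.0853
[-2.7, 0.9, 18.0, np.float64(0.004)],[-2.7, 0.9, 18.0, np.float64(0.004)],[-2.7, 0.9, 18.0, np.float64(0.004)],[-2.7, 1.0, 18.0, np.float64(0.004)],
```

```bash
python3 -m crank '[[[-3,1,18,0.004],[-3,1,18,0.004],[-3,1,18,0.004],[-2,1,18,0.004],[0,0,0,0]]]'
python3 -m crank '[[[0,0,0,0]]]'
```

```text
clock: 2.4
position: [0.596, 0.0874, 0.1646]
tcp_rot: [-3.138, 0.001, 1.615]
wrist_force: [-0.7, -0.1, 0.1]
gripper_width: 0.0854
clock: 2.48
position: [0.5977, 0.0881, 0.1671]
tcp_rot: [3.141, -0.0, 1.616]
wrist_force: [0.0, 0.2, 0.9]
gripper_width: 0.0855
```

Close on the knob.

```bash
python3 -m crank '[[[0,0,0,0],[0,0,0,0],[0,0,0,0],[0,0,0,0],[0,0,0,0]]]' 1 25
python3 -m crank '[[[0,0,0,0],[0,0,0,0],[0,0,0,0],[0,0,0,0]]]'
python3 - <<'E'
from h import *
cv2.imwrite('pics/w2.png',camera('wrist'))
E
```

```text
clock: 2.9
position: [0.5979, 0.0885, 0.1667]
tcp_rot: [3.141, -0.0, 1.616]
wrist_force: [-1.1, 0.5, 0.1]
gripper_width: 0.0253
clock: 3.23
position: [0.5974, 0.0884, 0.1666]
tcp_rot: [-3.141, -0.0, 1.616]
wrist_force: [-3.2, 0.8, 6.3]
gripper_width: 0.0178
```

View pics/w2.png

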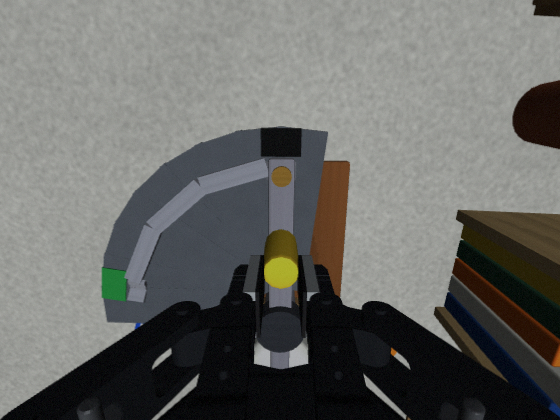

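```bash
python3 -m crank '[[[-0.3,-6.5,0,-0.1],[-0.3,-6.5,0,-0.1],[-0.3,-6.5,0,-0.1],[-0.3,-6.5,0,-0.1]]]'
python3 -m crank '[[[-0.3,-6.5,0,-0.1],[-0.3,-6.5,0,-0.1],[-0.3,-6.5,0,-0.1],[-0.3,-6.5,0,-0.1],[-0.3,-6.5,0,-0.1]]]'
```

```text
clock: 3.62
position: [0.5768, 0.0832, 0.1669]
tcp_rot: [3.132, 0.003, 2.022]
wrist_force: [9.7, 1.8, -5.3]
gripper_width: 0.017
clock: 4.03
position: [0.5509, 0.0647, 0.1669]
tcp_rot: [3.134, 0.004, 2.523]
wrist_force: [7.0, 7.6, -3.6]
gripper_width: 0.0171
```

```bash
python3 -m crank '[[[-0.3,-6.5,0,-0.1],[-0.3,-6.5,0,-0.1],[-0.3,-6.5,0,-0.1],[-0.3,-6.5,0,-0.1],[-0.3,-6.5,0,-0.1]]]'
python3 -m crank '[[[0,0,0,0],[0,0,0,0],[0,0,0,0]]]'
python3 - <<'E'
from h import *
s=manip.observe();print(s['position'],s['tcp_rot'])
cv2.imwrite('pics/w3.png',camera('wrist'));t=camera('top');cv2.imwrite('pics/t3.png',cv2.resize(t[150:270,220:350],None,fx=5,fy=5,interpolation=cv2.INTER_CUBIC))
E
```

```text
clock: 4.45
position: [0.5372, 0.0366, 0.1668]
tcp_rot: [3.135, 0.003, 3.024]
wrist_force: [2.0, 10.6, -0.2]
gripper_width: 0.0169
clock: 4.7
position: [0.5354, 0.0327, 0.1666]
tcp_rot: [3.14, -0.001, 3.015]
wrist_force: [-3.4, 3.2, 6.7]
gripper_width: 0.0171
[0.53538577 0.03270559 0.16661103] [ 3.14032637e+00 -7.82784833e-04  3.01545841e+00]
```

View pics/w3.png

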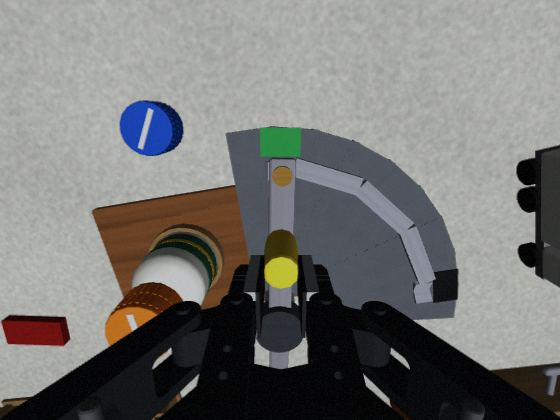

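View pics/t3.png

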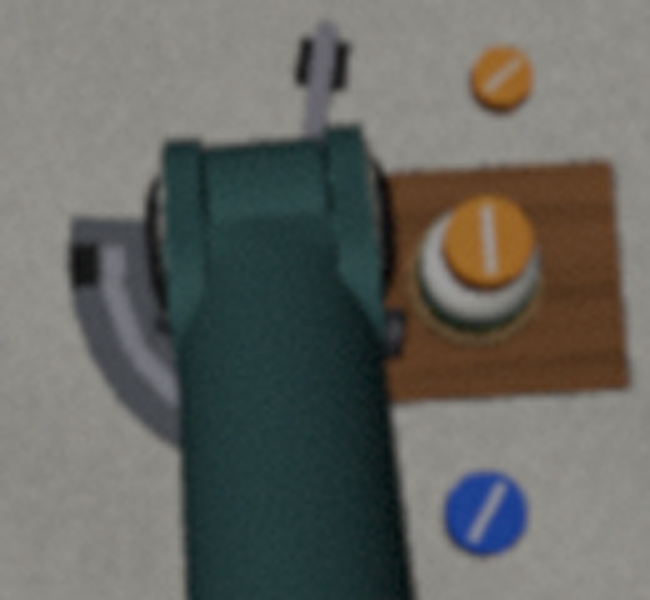

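```bash
python3 -m crank '[[[0,0,0,0],[0,0,0,0],[0,0,0,0],[0,0,0,0]]]' 0 
python3 -m crank '[[[0,0,-25,0],[0,0,-30,0],[0,0,-30,0],[0,0,0,0],[0,0,0,0]]]' 
python3 - <<'E'
from h import *
import pickle
s=manip.observe();print(s['clock'],s['position'],s['tcp_rot'])
c=info('wrist');im=camera('wrist');cv2.imwrite('pics/w4.png',im)
t=camera('top');cv2.imwrite('pics/t4.png',t)
def cen(nm,im,c,roi):
    m,_=blobs(im,(5,150,60),(18,255,255));x0,y0,x1,y1=roi
    m2=np.zeros_like(m);m2[y0:y1,x0:x1]=m[y0:y1,x0:x1]
    cs=max(cv2.findContours(m2,cv2.RETR_EXTERNAL,cv2.CHAIN_APPROX_NONE)[0],key=cv2.contourArea)
    print(nm,cv2.boundingRect(cs),cv2.minEnclosingCircle(cs))
    (x,y),r=cv2.minEnclosingCircle(cs);print(onz(nm,(x,y),.1465,c))
cen('top',t,info('top'),(300,180,340,215))
for p in((.6055,-.0866,.1465),(.605,-.085,.1465)):print(proj('wrist',p,c),proj('top',p))
pickle.dump(c,open('w4.pkl','wb'))
E
```

```text
clock: 5.13
position: [0.5357, 0.0313, 0.1658]
tcp_rot: [-3.141, -0.0, 3.015]
wrist_force: [-0.3, 0.3, 0.4]
gripper_width: 0.0649
clock: 5.55
position: [0.5369, 0.0315, 0.2528]
tcp_rot: [3.141, 0.004, 3.015]
wrist_force: [0.8, -0.3, -0.9]
gripper_width: 0.0857
5.55 [0.53688591 0.03154886 0.25278111] [3.14058728 0.00383392 3.01531837]
top (300, 184, 40, 31) ((320.7368469238281, 199.0), 23.633607864379883)
[ 0.60023703 -0.09681263  0.1465    ]
[175.403496   276.87328347] [317.1644748  197.28318624]
[176.80818534 276.27662271] [316.61900287 197.46235796]
```

View pics/w4.png

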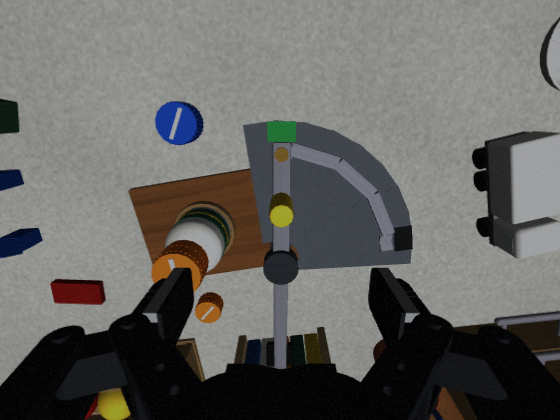

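```bash
python3 plan.py .600 -.105 .285 1.5 13
```

```text
[-6.3, -9.8, -2.7, np.float64(0.1166)],[-7.4, -9.0, -2.7, np.float64(0.1166)],[-8.4, -8.1, -2.7, np.float64(0.1166)],[-9.2, -7.0, -2.7, np.float64(0.1166)],[-10.0, -5.9, -2.7, np.float64(0.1166)],
[-10.6, -4.7, -2.7, np.float64(0.1166)],[-11.1, -3.5, -2.7, np.float64(0.1166)],[-11.4, -2.1, -2.7, np.float64(0.1166)],[-11.6, -0.8, -2.7, np.float64(0.1166)],[-11.6, 0.6, -2.7, np.float64(0.1166)],
[-11.5, 1.9, -2.7, np.float64(0.1166)],[-11.2, 3.2, -2.7, np.float64(0.1166)],[-10.7, 4.5, -2.7, np.float64(0.1166)],
```

```bash
python3 -m crank '[[[-6,-10,-3,0.117],[-7.5,-9,-3,0.117],[-8.5,-8,-3,0.117],[-9,-7,-3,0.117],[-10,-6,-3,0.117]]]'
python3 -m crank '[[[-10.5,-4.5,-3,0.117],[-11,-3.5,-3,0.117],[-11.5,-2,-3,0.117],[-11.5,-1,-3,0.117],[-11.5,0.5,-2,0.117]]]'
python3 -m crank '[[[-11.5,2,-2,0.117],[-11,3,-2,0.117],[-10.5,4.5,-2,0.117],[0,0,0,0],[0,0,0,0]]]'
python3 -m crank '[[[0,0,0,0]]]'
python3 - <<'E'
from h import *
import pickle
s=manip.observe();print(s['clock'],s['position'],s['tcp_rot'])
c=info('wrist');im=camera('wrist');cv2.imwrite('pics/w5.png',im);pickle.dump(c,open('w5.pkl','wb'))
print(proj('wrist',(.6055,-.0866,.1465),c))
E
```

```text
clock: 6.07
position: [0.5597, -0.0215, 0.2645]
tcp_rot: [-3.139, -0.002, 2.425]
wrist_force: [-0.2, -0.1, -0.3]
gripper_width: 0.0855
clock: 6.48
position: [0.5844, -0.0737, 0.2786]
tcp_rot: [-3.139, -0.0, 1.84]
wrist_force: [-0.1, 0.3, 0.0]
gripper_width: 0.0852
clock: 6.9
position: [0.599, -0.1045, 0.2846]
tcp_rot: [-3.139, 0.0, 1.497]
wrist_force: [0.8, 0.2, -0.3]
gripper_width: 0.0853
clock: 6.98
position: [0.599, -0.1034, 0.2849]
tcp_rot: [-3.139, -0.0, 1.498]
wrist_force: [-0.4, 0.2, -0.0]
gripper_width: 0.0854
6.9833 [ 0.59901509 -0.10341188  0.2848885 ] [-3.13943733e+00 -3.64395529e-04  1.49824651e+00]
[285.50503148 175.77457619]
```

View pics/w5.png

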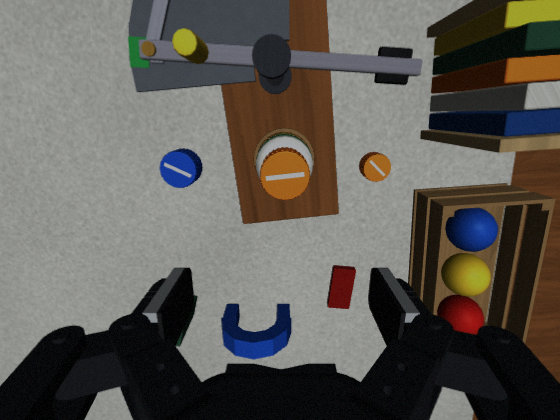

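```bash
python3 - <<'E'
from h import *
import pickle
c=pickle.load(open('w5.pkl','rb'));im=cv2.imread('pics/w5.png')
cv2.imwrite('pics/w5z.png',cv2.resize(im[130:220,240:330],None,fx=6,fy=6,interpolation=cv2.INTER_CUBIC))
hsv=cv2.cvtColor(im,cv2.COLOR_BGR2HSV);print(hsv[185,285],hsv[155,285],hsv[165,300],hsv[150,280])
for v in(150,180,200,210):
  m,b=blobs(im,(5,150,v),(20,255,255),200);print(v,[x for x in b if 250<x[1][0]<320 and x[1][1]<250])
E
```

```text
[ 15 209 161] [ 16 209 160] [ 15 211 162] [ 11 231  85]
150 [([261, 151, 48, 48, 1595], [284.5, 174.9])]
180 []
200 []
210 []
```

View pics/w5z.png

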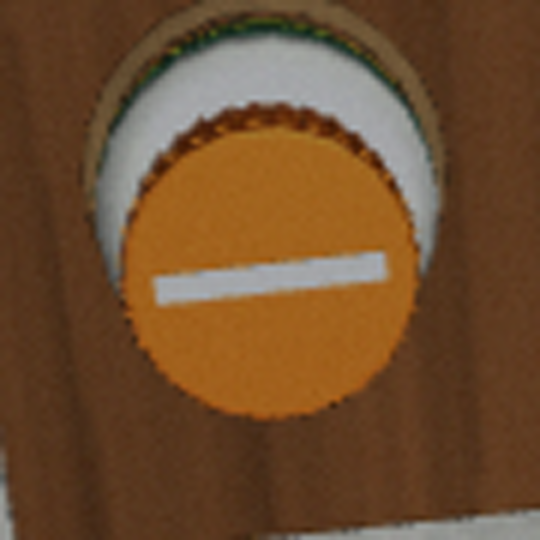

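```bash
python3 - <<'E'
from h import *
import pickle
c=pickle.load(open('w5.pkl','rb'))
f=lambda p:onz('wrist',p,.1465,c)
print(f((284.8,174.7)),f((284.8+24.3,174.7))-f((284.8-24.3,174.7)),f((284.8,199))-f((284.8,151)))
a=f((240+155/6,130+291/6));b=f((240+388/6,130+265/6));print(a,b,(a+b)/2,np.degrees(np.arctan2(*(b-a)[1::-1])))
E
python3 plan.py .605 -.087 .20 1.5 4
```

```text
[ 0.60485062 -0.08543048  0.1465    ] [ 0.04993233 -0.0035706   0.        ] [-0.00338342 -0.04993209  0.        ]
[ 0.58501875 -0.0879945   0.1465    ] [ 0.62528603 -0.08633443  0.1465    ] [ 0.60515239 -0.08716446  0.1465    ] 2.3607652818668647
[4.2, 1.2, 21.3, np.float64(-0.0005)],[4.2, 1.2, 21.3, np.float64(-0.0005)],[4.2, 1.2, 21.3, np.float64(-0.0005)],[4.2, 1.2, 21.3, np.float64(-0.0005)],
```

```bash
python3 -m crank '[[[4.2,1.2,21.3,0],[4.2,1.2,21.3,0],[4.2,1.2,21.3,0],[4.2,1.2,21.3,0],[0,0,0,0]]]'
python3 -m crank '[[[0,0,0,0]]]'
python3 - <<'E'
from h import *
print(onz('top',(317.8,198.2),.1465))
s=manip.observe();print(s['q'],s['position'])
E
python3 plan.py .605 -.0865 .110 1.5 5
```

```text
clock: 7.45
position: [0.6028, -0.0853, 0.1964]
tcp_rot: [-3.133, -0.001, 1.499]
wrist_force: [-0.2, 0.9, 0.1]
gripper_width: 0.0856
clock: 7.53
position: [0.6049, -0.087, 0.2001]
tcp_rot: [-3.139, -0.0, 1.497]
wrist_force: [0.4, -0.4, 0.5]
gripper_width: 0.0852
[ 0.60275733 -0.08836141  0.1465    ]
[-0.23688318  0.418565    0.42813609  1.72492558 -0.19650611  1.04323036
  0.18482981] [ 0.60490415 -0.08700664  0.20009191]
[0.1, 0.0, 18.0, np.float64(-0.0006)],[0.1, 0.0, 18.0, np.float64(-0.0006)],[0.1, 0.0, 18.0, np.float64(-0.0006)],[0.1, 0.0, 18.0, np.float64(-0.0006)],[0.1, 0.0, 18.0, np.float64(-0.0006)],
```

```bash
python3 -m crank '[[[0,0,18,0],[0,0,18,0],[0,0,18,0],[0,0,18,0],[0,0,17,0]]]'
python3 -m crank '[[[0,0,0,0],[0,0,0,0],[0,0,0,0],[0,0,0,0],[0,0,0,0]]]' 1 40
python3 -m crank '[[[0,0,0,0],[0,0,0,0],[0,0,0,0]]]'
```

```text
clock: 7.95
position: [0.6069, -0.0883, 0.1131]
tcp_rot: [3.138, -0.0, 1.495]
wrist_force: [-0.1, 0.6, -0.3]
gripper_width: 0.085
clock: 8.37
position: [0.6063, -0.0882, 0.1138]
tcp_rot: [3.14, -0.0, 1.495]
wrist_force: [-2.6, -0.4, 4.3]
gripper_width: 0.0251
clock: 8.62
position: [0.6056, -0.0881, 0.113]
tcp_rot: [3.141, -0.0, 1.495]
wrist_force: [-2.9, -0.0, 5.9]
gripper_width: -0.0
```

```bash
python3 - <<'E'
from h import *
cv2.imwrite('pics/w6.png',camera('wrist'));s=camera('scene');cv2.imwrite('pics/s6.png',cv2.resize(s[150:330,180:360],None,fx=3.3,fy=3.3))
E
```

```text
(no output)
```

View pics/w6.png

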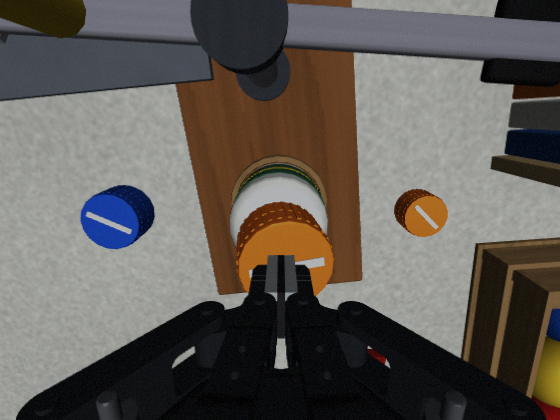

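View pics/s6.png

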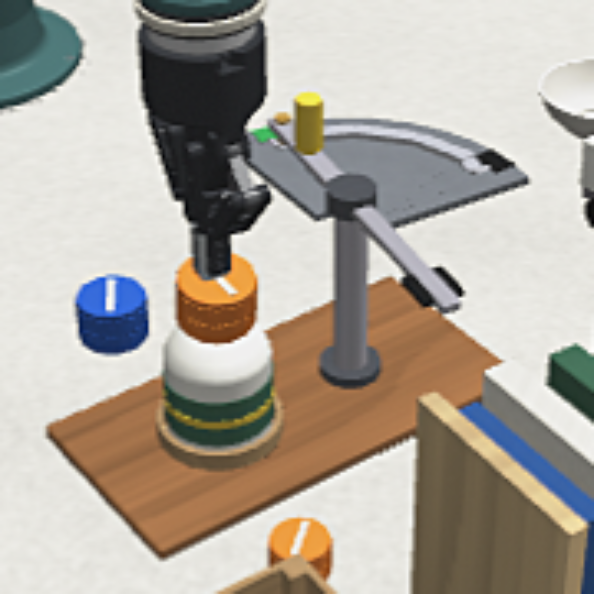

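```bash
python3 - <<'E'
from h import *
s=manip.observe();p=s['position'];print(p)
for z in(.113,.13,.15,.17):print(z,proj('wrist',(p[0],p[1],z)),proj('scene',(p[0],p[1],z)))
r1=ray('scene',(180+211/3.3,150+277/3.3));r2=ray('wrist',(281,257));print(tri(r1,r2))
print(onz('scene',(180+217/3.3,150+282/3.3),.1465), onz('wrist',(285,262),.1465))
print(info('wrist')[2])
E
```

```text
[ 0.6056915  -0.0881429   0.11303699]
0.113 [279.81915787 246.83473154] [243.54538573 242.98948856]
0.13 [279.75679764 259.37463235] [243.25614661 236.51724204]
0.15 [279.66651886 277.53313956] [242.91050177 228.76267892]
0.17 [279.55055189 300.86638809] [242.55894502 220.85282191]
[ 0.60591528 -0.08516864  0.13509496]
[ 0.625304   -0.09315539  0.1465    ] [ 0.6088855  -0.08154067  0.1465    ]
[ 0.61197552 -0.01048025  0.28509637]
```

```bash
python3 - <<'E'
from h import *
T=lambda a,b:tri(ray('top',a),ray('scene',b)).round(4)
print('green',T((274.7,242.9),(261.7,189.8)))
print('knobtop',T((256,197.6),(190+480/4,170+58/4)))
print('pivhead',T((280,199.4),(190+387/4,170+147/4)))
print('captop s6',T((317.8,198.2),(180+216/3.3,150+280/3.3)))
print('orange small',T((319.9,165.2),(190+323/4,170+565/4)),'blue',T((317.3,252.8),(190+96/4,170+278/4)))
c=info('scene');d=info('top');print(c[2],d[2])
# dock corners
print('corner', T((220+752/6,150+385/5),(190+18/4,170+440/4)))
E
```

```text
green [0.4764 0.0395 0.138 ]
knobtop [0.5988 0.0888 0.1958]
pivhead [0.6    0.0237 0.1612]
captop s6 [ 0.6067 -0.0867  0.134 ]
orange small [ 0.7346 -0.1063  0.0264] blue [ 0.4547 -0.0878  0.0302]
[ 1.40715932 -0.5390331   0.79306429] [0.34350204 0.01245514 1.47080789]
corner [ 0.5363 -0.1821  0.0055]
```

```bash
python3 - <<'E'
from h import *
s=camera('scene');cv2.imwrite('pics/s7.png',cv2.resize(s[190:270,205:285],None,fx=7,fy=7,interpolation=cv2.INTER_CUBIC))
E
```

```text
(no output)
```

View pics/s7.png

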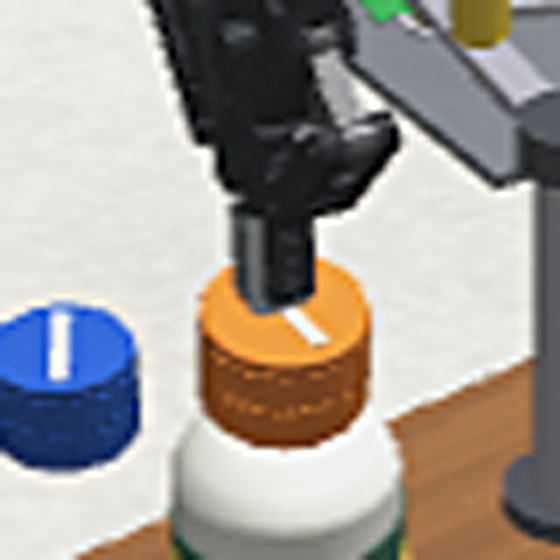

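```bash
python3 -m crank '[[[0,0,0,0],[0,0,0,0],[0,0,0,0],[0,0,0,0],[0,0,0,0]]]' 0 40
python3 - <<'E'
from h import *
s=manip.observe();print(s['clock'],s['position'])
w=camera('wrist');cv2.imwrite('pics/w8.png',w)
s=camera('scene');cv2.imwrite('pics/s8.png',cv2.resize(s[170:270,190:300],None,fx=6,fy=6,interpolation=cv2.INTER_CUBIC))
print(tri(ray('top',(317.5,197.5)),ray('scene',(190+220/4,170+245/4))))
E
```

```text
clock: 9.18
position: [0.6057, -0.0879, 0.1119]
tcp_rot: [3.142, -0.0, 1.495]
wrist_force: [0.2, -0.7, -0.3]
gripper_width: 0.0607
9.1833 [ 0.60567932 -0.08791523  0.11187167]
[ 0.60646606 -0.08608605  0.14308181]
```

View pics/w8.png

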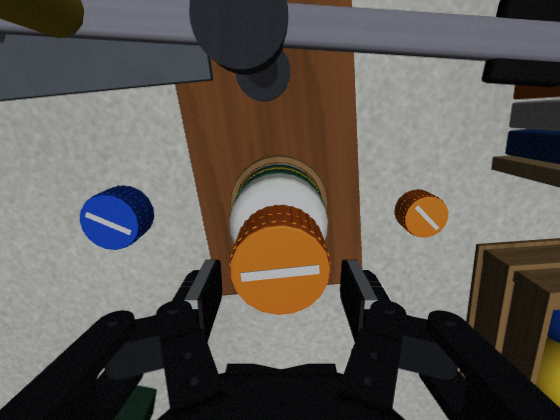

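View pics/s8.png

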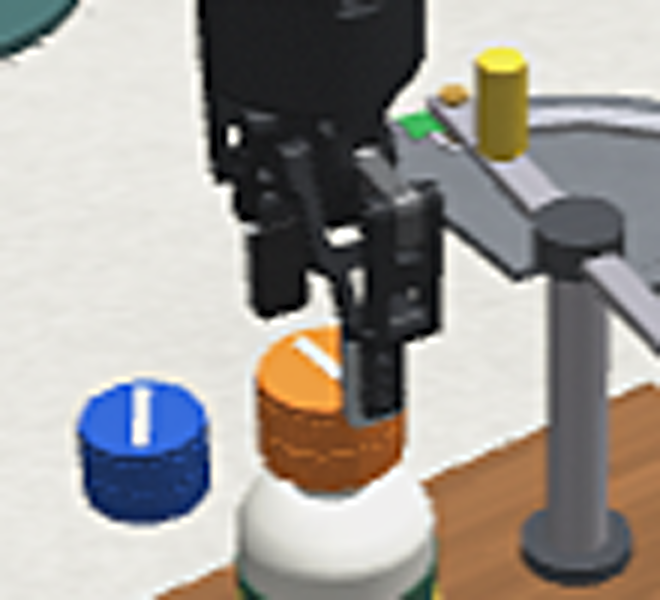

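```bash
python3 - <<'E'
from h import *
w=camera('wrist')
for x in(.637,.574):
  for z in(.113,.125,.135,.145,.155):print(x,z,proj('scene',(x,-.088,z)).round(1),proj('wrist',(x,-.088,z)).round(1))
s=manip.observe();print(s['gripper_width'])
s=camera('scene');cv2.imwrite('pics/s9.png',cv2.resize(s[170:270,190:300],None,fx=6,fy=6,interpolation=cv2.INTER_CUBIC))
E
```

```text
0.637 0.113 [251.3 250.4] [332.  244.5]
0.637 0.125 [251.1 245.8] [335.3 253.1]
0.637 0.135 [251.  241.9] [338.5 261.2]
0.637 0.145 [250.9 238. ] [342.  270.2]
0.637 0.155 [250.7 234. ] [346.  280.5]
0.574 0.113 [236.1 235.7] [229.1 251.6]
0.574 0.125 [235.9 231.2] [225.7 260.6]
0.574 0.135 [235.7 227.4] [222.6 269. ]
0.574 0.145 [235.4 223.6] [219.  278.4]
0.574 0.155 [235.2 219.7] [215.  289.1]
0.08103295868043454
```

```bash
python3 - <<'E'
from h import *
im=cv2.imread('pics/w8.png');c=info('wrist')
m,b=blobs(im,(5,150,145),(20,255,255),800);print(b)
x,y,w,h,_=max(b,key=lambda t:t[0][4] if 240<t[1][0]<320 else 0)[0]
g=im[y+h//2-10:y+h//2-9,:,:]
f=lambda p:onz('wrist',p,.1465,c)
yc=y+h-w/2
print(f((x+w/2,yc)),f((x+w,yc))-f((x,yc)))
# bias test: triangulate cap with scene in pic s8
print(tri(ray('wrist',(280,267)),ray('scene',(190+330/6,170+369/6))), tri(ray('wrist',(280,267)),ray('top',(317.8,198.2))))
print(manip.observe()['q'],c[2])
E
```

```text
[([405, 197, 43, 40, 1188], [426.4, 216.5]), ([230, 226, 100, 89, 6075], [279.5, 269.2])]
[ 0.60590886 -0.08193344  0.1465    ] [ 0.0498764  -0.00373747  0.        ]
[ 0.60621821 -0.08456743  0.14230774] [ 0.60520287 -0.08932656  0.13456417]
[-0.20658695  0.523014    0.39461249  1.79399777 -0.2526621   0.87549873
  0.22785069] [ 0.61177068 -0.01021531  0.28343379]
```

```bash
python3 -m crank '[[[0,0,8,0],[0,0,8,0],[0,0,8,0],[0,0,0,0],[0,0,0,0]]]' 0 40
python3 - <<'E'
from h import *
w=camera('wrist');cv2.imwrite('pics/w10.png',w)
s=camera('scene');cv2.imwrite('pics/s10.png',cv2.resize(s[170:270,190:300],None,fx=6,fy=6,interpolation=cv2.INTER_CUBIC))
E
```

```text
clock: 9.8
position: [0.6049, -0.088, 0.0867]
tcp_rot: [-3.139, 0.0, 1.495]
wrist_force: [-0.4, -0.9, -0.3]
gripper_width: 0.0854
```

View pics/w10.png

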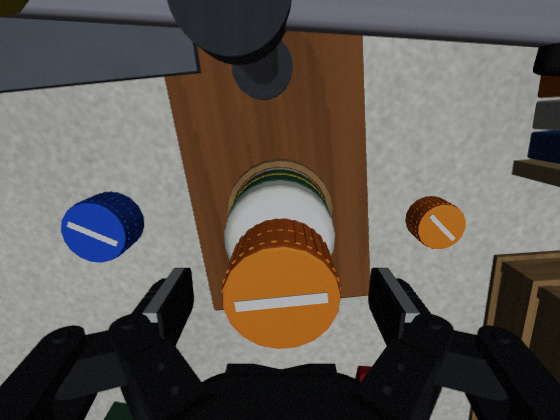

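View pics/s10.png

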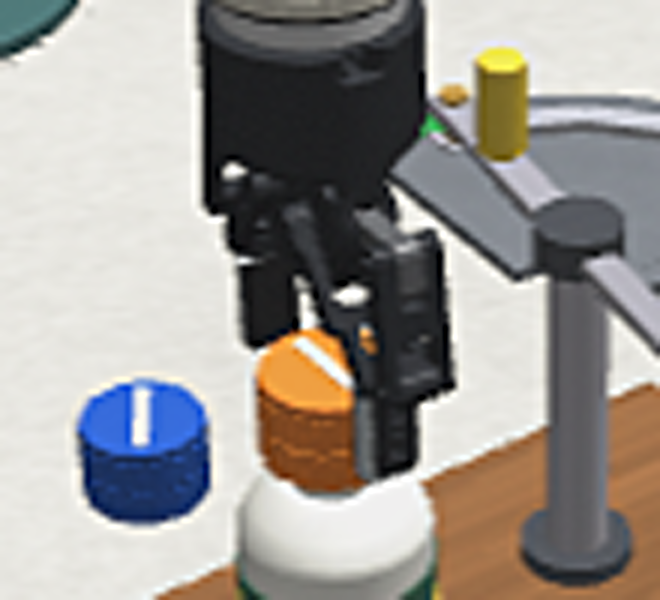

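```bash
python3 -m crank '[[[1,0,2,0],[0,0,0,0],[0,0,0,0],[0,0,0,0],[0,0,0,0]]]' 1 50
python3 -m crank '[[[0,0,0,0],[0,0,0,0],[0,0,0,0],[0,0,0,0]]]'
python3 - <<'E'
from h import *
w=camera('wrist');cv2.imwrite('pics/w11.png',w)
s=camera('scene');cv2.imwrite('pics/s11.png',cv2.resize(s[170:270,190:300],None,fx=6,fy=6,interpolation=cv2.INTER_CUBIC))
E
```

```text
clock: 10.32
position: [0.6057, -0.0868, 0.0861]
tcp_rot: [-3.141, -0.0, 1.495]
wrist_force: [-1.3, 0.4, 1.9]
gripper_width: 0.0504
clock: 10.65
position: [0.6057, -0.0869, 0.0861]
tcp_rot: [-3.141, -0.0, 1.495]
wrist_force: [-2.0, 1.7, 3.2]
gripper_width: 0.0505
```

View pics/w11.png

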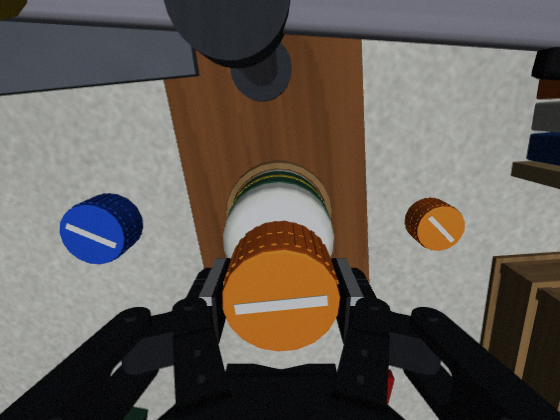

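View pics/s11.png

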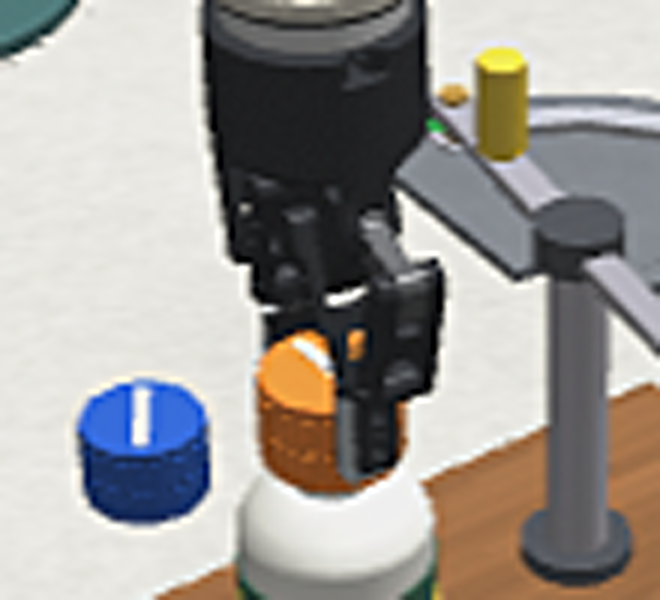

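```bash
python3 -m crank '[[[0,0,2,0],[0,0,2,0],[0,0,2,0],[0,0,0,0],[0,0,0,0]]]' 1 70
python3 -m crank '[[[0,0,1,0],[0,0,1,0],[0,0,0,0],[0,0,0,0]]]'
```

```text
clock: 11.17
position: [0.6057, -0.0868, 0.0802]
tcp_rot: [-3.141, -0.0, 1.495]
wrist_force: [-3.7, 1.4, 5.9]
gripper_width: 0.0504
clock: 11.5
position: [0.6057, -0.0868, 0.079]
tcp_rot: [-3.141, -0.001, 1.495]
wrist_force: [-5.0, 1.7, 12.1]
gripper_width: 0.0501
```

```bash
python3 -m crank '[[[0,0,0.5,-0.1],[0,0,0,-0.1],[0,0,0,-0.1],[0,0,0,-0.1],[0,0,0,0]]]'
python3 - <<'E'
from h import *
print(manip.observe()['wrist_torque']);cv2.imwrite('pics/w12.png',camera('wrist'))
E
```

```text
clock: 11.92
position: [0.6058, -0.0867, 0.079]
tcp_rot: [3.141, -0.001, 1.899]
wrist_force: [-6.5, 2.0, 14.3]
gripper_width: 0.0503
[0.42965075 1.37561035 0.1218942 ]
```

View pics/w12.png

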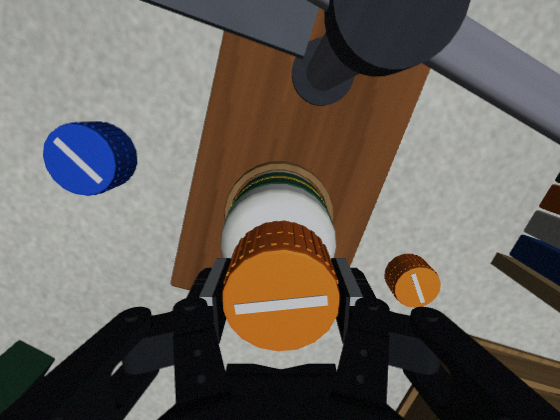

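```bash
python3 -m crank '[[[0,0,0,-0.1],[0,0,0,-0.1],[0,0,0,-0.1],[0,0,0,-0.1],[0,0,0,-0.1]]]'
python3 -m crank '[[[0,0,0,-0.1],[0,0,0,-0.1],[0,0,0,-0.1],[0,0,0,-0.1],[0,0,0,-0.1]]]'
python3 -m crank '[[[0,0,0,-0.1],[0,0,0,-0.08],[0,0,0,0],[0,0,0,0]]]'
python3 - <<'E'
from h import *
print(manip.observe()['wrist_torque']);cv2.imwrite('pics/w13.png',camera('wrist'))
E
```

```text
clock: 12.38
position: [0.6058, -0.0865, 0.079]
tcp_rot: [3.141, -0.001, 2.399]
wrist_force: [-6.8, 1.9, 14.0]
gripper_width: 0.05
clock: 12.8
position: [0.6058, -0.0864, 0.079]
tcp_rot: [3.141, 0.0, 2.899]
wrist_force: [-5.8, 2.7, 13.2]
gripper_width: 0.0506
clock: 13.13
position: [0.606, -0.0865, 0.079]
tcp_rot: [3.141, 0.001, 3.075]
wrist_force: [-5.9, 2.3, 13.4]
gripper_width: 0.0502
[0.55508758 1.24634772 0.08133426]
```

View pics/w13.png

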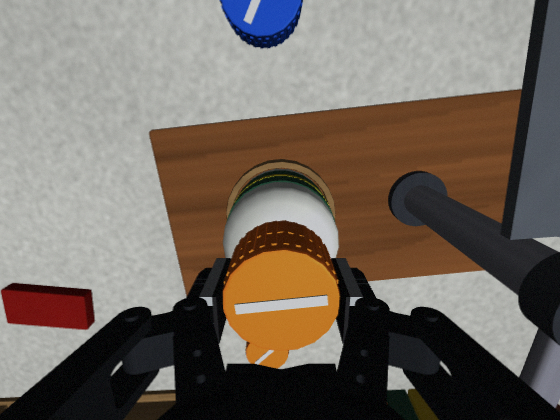

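```bash
python3 -m crank '[[[0,0,-4,0],[0,0,-6,0],[0,0,-8,0],[0,0,0,0]]]'
python3 -m crank '[[[0,0,-10,0],[0,0,-15,0],[0,0,-15,0],[0,0,-15,0],[0,0,-10,0]]]'
python3 -m crank '[[[0,0,-5,0],[0,0,0,0],[0,0,0,0],[0,0,0,0],[0,0,0,0]]]'
python3 - <<'E'
from h import *
s=manip.observe();print(s['position'],s['tcp_rot'],s['dq'].round(3))
cv2.imwrite('pics/w14.png',camera('wrist'));cv2.imwrite('pics/s14.png',camera('scene'));cv2.imwrite('pics/t14.png',camera('top'))
E
```

```text
clock: 13.52
position: [0.6071, -0.0876, 0.0968]
tcp_rot: [-3.141, 0.003, 3.074]
wrist_force: [0.3, 0.8, -0.1]
gripper_width: 0.0502
clock: 13.93
position: [0.6064, -0.0873, 0.1621]
tcp_rot: [-3.141, 0.002, 3.074]
wrist_force: [0.0, 0.1, -0.7]
gripper_width: 0.0501
clock: 14.35
position: [0.6052, -0.0869, 0.1644]
tcp_rot: [3.142, -0.002, 3.075]
wrist_force: [0.3, -0.1, -1.4]
gripper_width: 0.0504
[ 0.60515277 -0.0869298   0.16438648] [ 3.14151117e+00 -1.72868888e-03  3.07469679e+00] [-0.     0.    -0.001 -0.004 -0.001  0.002  0.001]
```

View pics/w14.png

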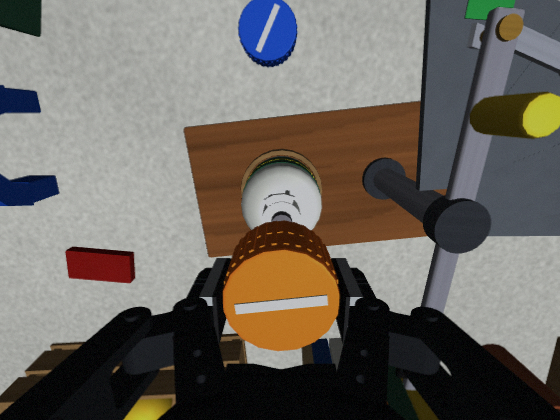

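View pics/s14.png

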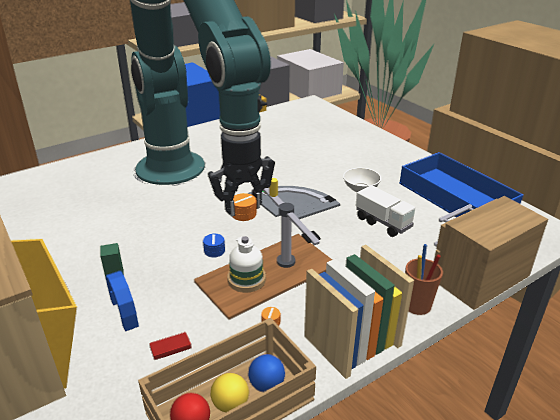

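View pics/t14.png

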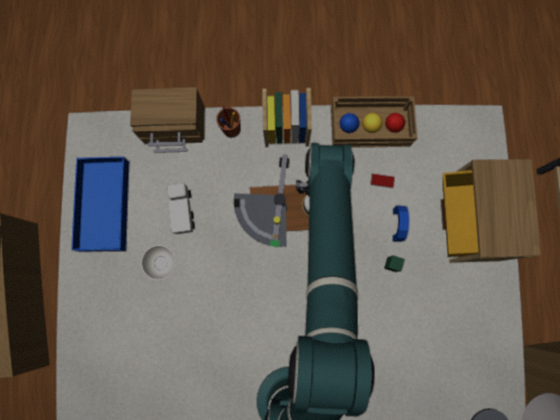

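```bash
python3 -m crank '[[[0,0,-3,0],[0,0,0,0],[0,0,0,0],[0,0,0,0],[0,0,0,0]]]'
python3 -m crank '[[[0,0,0,0],[0,0,0,0],[0,0,0,0],[0,0,0,0],[0,0,0,0]]]'
python3 - <<'E'
from h import *
w=camera('wrist');s=camera('scene')
cv2.imwrite('pics/s15.png',cv2.resize(s[170:270,190:300],None,fx=6,fy=6,interpolation=cv2.INTER_CUBIC))
# cap top centre with wrist (281,~293) & scene
for z in(.105,.119,.2105,.228):print(z,proj('scene',(.605,-.0868,z)).round(1))
st=manip.observe();print(st['clock'],st['position'],st['tcp_rot'],np.abs(st['dq']).max())
E
```

```text
clock: 14.92
position: [0.6058, -0.087, 0.1684]
tcp_rot: [3.142, 0.0, 3.075]
wrist_force: [0.4, 0.6, -1.1]
gripper_width: 0.0505
clock: 15.33
position: [0.6058, -0.087, 0.1684]
tcp_rot: [3.142, 0.0, 3.075]
wrist_force: [-0.0, 1.1, 0.0]
gripper_width: 0.0504
0.105 [244.1 245.6]
0.119 [243.8 240.3]
0.2105 [242.2 204. ]
0.228 [241.9 196.7]
15.4333 [ 0.60577594 -0.086966    0.16839479] [3.14156120e+00 3.72751235e-05 3.07475051e+00] 0.001990437287392527
```

View pics/s15.png

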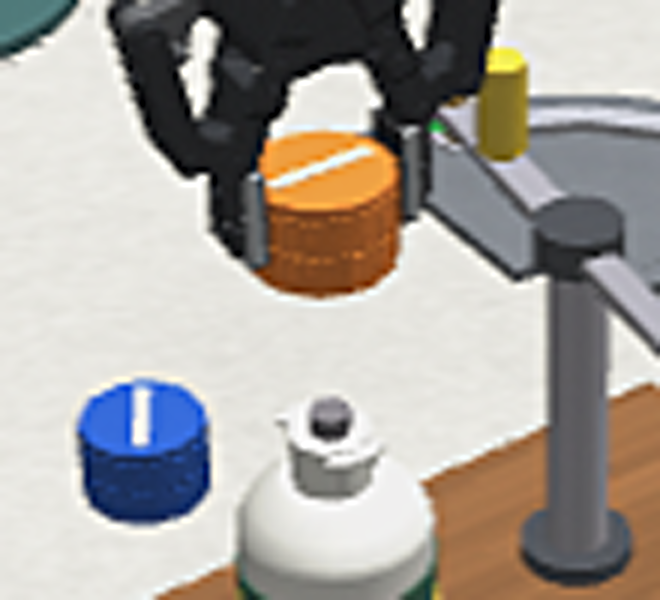

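```bash
python3 - <<'E'
from bench import manip
print(manip.finish_job(), manip.observe()['clock'])
E
```

```text
the job is handed in; nothing more can be done
the job is handed in; nothing more can be done
```

The job is done and handed in at about 15.4 s. The lever is in its green notch, and the cap is unscrewed and held over the bottle.

**What I did**
- **Lever:** I gripped the knob and swung it 1.40 rad. The pictures show the arm and its brass pin at the green mark and the bar clear of the bottle.
- **Cap:** I pressed it down about 7 mm until it met the stop at 12–14 N. I turned it 1.58 rad anticlockwise while pressed, and the white stripe turned with the gripper. It then lifted off freely.

**Last checks**
- **Hold:** the arm is still and the tool is level. The finger opening reads 50 mm on the 52 mm cap.
- **Position:** the cap sits straight over the mouth to within about 2 mm. Its middle is about 92 mm above the mouth, so the gap under the cap is about 75 mm.
- **Bystanders:** the scene and top pictures show the toys and bowl where they were.

**What disagreed**
- **First cap grasp missed:** the fingertips turned out to be about 25 mm higher than the reported tool position. They closed on top of the cap and pressed it lightly. I opened, went 25 mm lower by the pictures and gripped it properly.
- **Gripper readings:** the reported opening is about 2–3 mm smaller than the true object sizes.
- **Camera heights:** measured heights differed from the given ones by up to about 12 mm.

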